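Fit the steam-valve cartridge and press its knob home

ROBOT

A 6-joint arm with a two-finger parallel gripper is mounted at the origin on the work surface. World frame = base frame: x ahead of the robot, y to its left, z up, the work surface at z = 0. Lengths are in m, angles in degrees, forces in N, time in s.
With the tool pointing down it reaches from about 0.4 to 0.825 m from the base axis. Payload 7 kg.
Tool frame: the origin (TCP) lies midway between the tips of the shut fingers; the grasp point (between the pads) lies 19 mm behind it; z points along the fingers, y is the line along which they close (so a half turn about z gives the same grasp; the last joint's range is limited). The gripper opens to 88 mm and grips with 3 to 60 N. Pads are 19 mm wide; open, the fingers measure 130 mm over their backs; the gripper's body (78 mm by 193 mm) begins 47 mm behind the grasp point.
Start: joints at [88.012, 20.546, 0.682, 0, -70.136, -16.507], TCP at [0.214, 0.64, 0.227] pointing down, gripper open.
Joint ranges: [-176.03, 176.03], [-82.01, 121.73], [-58.28, 71.71], [-173.87, 95.51], [-174.79, -0.11], [-173.66, 173.66]. Speed limits (degrees/s): [136.94, 136.94, 172.46, 180, 180, 180].

INTERFACE

Orientations are given as [roll, pitch, yaw] about the fixed x, y, z axes, in that order (R = Rz(yaw) Ry(pitch) Rx(roll)).
In Python, from plant import r gives the robot as it stands. The module is installed in compiled form; this text tells all that it offers.
- The arm moves only by the tool play_rows, never from a script. Its argument "rows" is a list of rows, each an object with "slide": the shift along the tool's x, y, z as a fraction of full scale, a list of three; "delta_rot": the turn, a rotation vector about the tool's x, y, z as a fraction of full scale, a list of three; "fingers": the opening, from -1 (shut) to 1 (fully open). In form: [{"slide": [x, y, z], "delta_rot": [rx, ry, rz], "fingers": fingers}, ...]. A call has 1 to 8 rows; each row shifts and turns the commanded pose from where the row before left it, along the tool's axes as they then stand; what a row does not reach is not made up. Full scale, the value 1, is 0.15 m for a shift and 0.08 rad for a turn. A row lasts 1/8 s, in which the tool goes at most 62.5 mm and 10.7 degrees, less where a joint would pass 70% of its speed; a pose out of reach is approached as far as the arm can. A call with a number of a shift or a turn outside -1 to 1 is refused whole. A call with a gripper value outside its range is refused whole. The fingers move at their own pace and stop on an object; "squeeze" is the grip in N (left out, the last holds). Time passes only in rows, so rows that do not move let the fingers close. It gives the time, the measured TCP pose, the force, the opening and the grip force at its end, in the units of the state.
- r.get_state(): the state, without advancing time (a new reading comes with each control period).
- r.capture(name): name is "scene" or "top" or "wrist"; returns a dict with "image" (384x512x3 uint8, blue, green, red), "fx", "fy", "cx", "cy" (pixels), "R" (3x3) and "t" (3): a world point X has camera coordinates R X + t; the wrist camera has in their place "T_tool_cam" (4x4, takes a point from camera to tool coordinates, whose origin is the TCP and whose axes are the flange's). Camera axes: x right, y down, z forward; pixel columns grow to the right and rows downward; lengths in m; the calibration is good to about 2 mm. A picture is of the moment at which its call begins: read the wrist's pose just before it. There is no depth.
- r.close_job(): hands the job in; it is judged then, once.
The state is a dict: "time_s": time; "joints": joint angles; "qd": joint speeds; "joint_torque": joint torques, N m; "tcp_pos": TCP position; "eef_rot": TCP orientation; "contact_force": force on the tool from outside, world axes, zero at the start; "moment": the same for the moment, N m; "gripper_width": finger opening in m; "gripper_force": force on a finger pad.
Only numpy, scipy, OpenCV 4.12 (cv2) and the standard library are available. Lean on these libraries where they do the work, as an engineer would, in place of code of your own. Each camera call takes 0.05 s, during which the arm holds its last target. There are 200 camera calls.

TASK

Put the bread prover's steam valve back together: slide the blue-topped valve cartridge all the way down into its close-fitting well in the white control box and let go of it, then turn the black knob so that the flat in its bore matches the flat on the cartridge's D-shaped stem, push it fully onto the stem, and keep pressing so that the sprung stem stays pushed well in (at least 5 mm). Finish while still gripping the knob and pressing it down; leave the other things on the bench where they are.

Things in the scene. Friction and masses are not known exactly. Their poses are not given: they have to be found in the camera images.
- well (a point): Centre of the mouth of the well in the top of the fixed white control box (130 x 120 mm, 45 mm high). The well is a rectangular hole, 46.5 mm along x, 36.5 mm along y, 32 mm deep, its mouth chamfered 3 mm. Axes along the well's sides, z up. A brass pipe stub sticks out of the box's +x side.
- cart_center (a point): Loose upright valve cartridge, 0.25 kg: centre of its blue grip block, 45 mm above its underside. The block is 50 mm (x) x 40 mm (y) x 30 mm high (30 to 60 mm above the underside), a brass body is below it and a steel stem on top. x along the long side, z up. It fits the well either way round (half a turn makes no difference).
- cart_foot (a point): Centre of the cartridge's underside, the foot of its brass body (44 mm along x, 34 mm along y, 30 mm long, lowest 4 mm tapered), 45 mm below cart_center, same axes. Home in the well, the blue block rests on the box's top and this point lies 30 mm below the well's mouth.
- stem_tip (a point): Axis of the steel D-stem at its top, 24 mm above the blue block (84 mm above the cartridge's underside). 14 mm in diameter with one flat, 1.5 mm from its axis, facing the stem's own +x; a white mark on the blue block is on that side. Top 2 mm tapered by about 1 mm. Same axes as the cartridge; moves down with the stem.
- stem (a joint): How far the stem is pushed down into the cartridge, m: 0 out, 0.008 the stop. A spring pushes it out: 2.5 N at 0, 8 N at the stop. It does not turn in the cartridge.
- knob_center (a point): Loose black knob, 60 g, standing on its underside, 38 mm high: the point on its axis half-way up (19 mm). A round body, 40 mm in diameter and 18 mm high, carries a bar grip on top, 38 mm long (x), 14 mm thick (y), 20 mm high (18 to 38 mm above the underside). A white pointer line on top of the bar is on its +x side.
- knob_pointer (a point): Outer end of the white pointer line on top of the knob's bar: 18 mm along the knob's +x from its axis, 38 mm above its underside. With the knob on the stem it lies on the +x side of the stem, the side of the flat.
- knob_foot (a point): Centre of the knob's underside, the mouth of its D-shaped bore: 14 mm deep, 0.8 mm clear of the stem all round, its flat on the knob's +x side (the pointer's side). Same axes as knob_center. Fully on, the bore's end rests on the stem's top: knob_foot is 14 mm below stem_tip, knob_center 5 mm above it, and their x axes point the same way.
- screwdriver: Bystander: a 170 mm screwdriver lying on the bench; origin at the middle of its underside, x along it. Leave it alone.
- jar: Bystander: amber glass jar, 66 mm in diameter, 90 mm high; origin at the centre of its underside. Leave it alone.
- tin: Bystander: red tin, 72 mm in diameter, 60 mm high; origin at the centre of its underside. Leave it alone.
- brush: Bystander: 200 mm pastry brush lying on the bench; origin on its underside, x along it. Leave it alone.
- mug: Bystander: white mug, 80 mm in diameter, 90 mm high; origin at the centre of its underside. Leave it alone.
Things that resemble listed ones, but are neither listed nor needed, are in the scene too. There is more than one size of the part that bears cart_center; the job needs the smaller.

How it is judged (in metres and radians):
On the way, in this order (a step that is already met when the one before it is completed fails the run):
1. the cartridge is fully down in the well, upright, and let go (horizontal distance between cart_foot and well below 0.004 m and z of cart_foot in the frame of well below -0.027 m and angle between the z axis of cart_foot and the z axis of well, either way round below 0.06 rad and contact force between the fingers and cart below 0.1 N), for 0.2 s.
2. the knob is fully on the stem with its flat matched (horizontal distance between cart_foot and well below 0.004 m and z of cart_foot in the frame of well below -0.027 m and angle between the z axis of cart_foot and the z axis of well, either way round below 0.06 rad and x of knob_pointer in the frame of stem_tip above 0.012 m and horizontal distance between knob_center and stem_tip below 0.004 m and z of knob_center in the frame of stem_tip below 0.008 m and angle between the x axis of knob_center and the x axis of stem_tip, either way round below 0.5 rad and angle between the z axis of knob_center and the z axis of stem_tip, either way round below 0.12 rad), for 0.2 s.
At the end, for the whole second after the job is handed in: Cartridge home and untouched (within 4 mm of the well axis, 27 mm deep, 0.06 rad of upright); knob on the stem (axes within 4 mm, its centre under 8 mm above the tip, tilt under 0.12 rad, pointer on the flat side, turn within 0.5 rad), still gripped, pressed so the stem stays 5 mm in (all of step 2 and value of joint stem above 0.005 m and contact force between the fingers and knob above 1 N and velocity of joint stem below 0.01 m/s and contact force between the fingers and cart below 0.1 N); the arm keeps its last pose, push and grip.
It fails at once if a bystander (screwdriver, jar, tin, brush or mug) is moved more than 30 mm (distance of any of screwdriver, jar, tin, brush, mug from where it was at the start of the episode above 0.03 m).
It also fails if it takes over 61 s, if anything falls off the work surface, if the arm or the gripper's body presses on something with over 40 N, if the wrist force passes 120 N, or if a joint passes its speed limit or range.

## Working session

There is one attempt and no reset: what is moved stays moved. The work goes in short steps, Python scripts to look and compute and a tool call to move; the robot and the scene stay as the last step left them, time stands still between calls to the robot, and variables do not carry over. Pictures are saved under pics/ and viewed, at most 10 in all, crops included, and the job is handed in when it is done.

Besides the shell and the picture viewer there is one more tool, called after "Emit:" in YAML: its name, and indented under it one key for each argument. play_rows: Moves the arm, as the interface text tells. Shift numbers are shares of 0.15 m and turn numbers shares of 0.08 rad, none past 1 either way. Its arguments: {"type":"object","properties":{"rows":{"type":"array"},"squeeze":{"type":"number"}},"required":["rows"]}

```bash
mkdir -p pics; ls; cat > h.py <<'E'
import numpy as np,cv2,json
from plant import r
from scipy.spatial.transform import Rotation as Ro
def cap(n,tag):
    s=r.get_state(); c=r.capture(n); cv2.imwrite(f'pics/{tag}.png',c['image'])
    K=[c['fx'],c['fy'],c['cx'],c['cy']]
    if n=='wrist':
        Rt=Ro.from_euler('xyz',s['eef_rot'],degrees=True).as_matrix(); T=np.array(c['T_tool_cam'])
        Rc=Rt@T[:3,:3]; o=Rt@T[:3,3]+np.array(s['tcp_pos']); R=Rc.T; t=-R@o
    else: R=np.array(c['R']);t=np.array(c['t'])
    json.dump(dict(K=K,R=R.tolist(),t=t.tolist()),open(f'pics/{tag}.json','w'))
    return c['image']
def cam(tag):
    d=json.load(open(f'pics/{tag}.json'));return d['K'],np.array(d['R']),np.array(d['t'])
def ray(tag,u,v):
    K,R,t=cam(tag);d=R.T@np.array([(u-K[2])/K[0],(v-K[3])/K[1],1]);return -R.T@t,d/np.linalg.norm(d)
def atz(tag,u,v,z):
    o,d=ray(tag,u,v);return o+d*(z-o[2])/d[2]
def tri(*obs):
    A=np.zeros((3,3));b=np.zeros(3)
    for tag,u,v in obs:
        o,d=ray(tag,u,v);P=np.eye(3)-np.outer(d,d);A+=P;b+=P@o
    X=np.linalg.solve(A,b);return X,[np.linalg.norm((np.eye(3)-np.outer(ray(*q)[1],ray(*q)[1]))@(X-ray(*q)[0])) for q in obs]
def proj(tag,X):
    K,R,t=cam(tag);p=R@np.array(X)+t;return K[0]*p[0]/p[2]+K[2],K[1]*p[1]/p[2]+K[3]
E
python3 - <<'E'
from h import *
a=cap('scene','scene0');b=cap('top','top0')
cap('wrist','wrist0')
for n in('scene0','top0','wrist0'):
    K,R,t=cam(n);print(n,K,-R.T@t,R[2])
print(r.get_state())
E
```

```text
pics
scene0 [390.9047844425976, 390.9047844425976, 252.0224389977062, 191.02087170931543] [1.15485724 0.55051044 0.93947665] [-0.52626022 -0.44388573 -0.72526936]
top0 [359.3431485735098, 359.3431485735098, 253.93187892691782, 188.32849588466428] [0.35547186 0.00515405 0.97471848] [ 0.21495748 -0.00947118 -0.97657748]
wrist0 [305.46604005864646, 305.46604005864646, 257.8977515079128, 184.88641062972238] [0.29099769 0.61374775 0.38444898] [-0.28666832  0.09453982 -0.95335381]
{'time_s': 0.15, 'joints': array([ 8.80119140e+01,  2.05801699e+01,  6.46593451e-01, -1.17370113e-02,
       -7.01369368e+01, -1.65054598e+01]), 'qd': array([-0.05004562, -0.08007053, -0.00796539,  0.00975872,  0.00523716,
        0.02634753]), 'joint_torque': array([-9.72376620e-04, -5.83272779e+01,  2.93291420e+01,  7.00123832e+00,
        8.78748077e-03, -1.04943290e-04]), 'tcp_pos': array([0.21405101, 0.63977872, 0.22587361]), 'eef_rot': array([ 1.79929257e+02, -9.45423443e-03, -1.84975346e+01]), 'contact_force': array([ 0.37214872,  0.08795975, -0.55243049]), 'moment': array([-0.03113893,  0.00307217, -0.0189132 ]), 'gripper_force': 0.0, 'gripper_width': 0.08771945229395708}
```

View pics/scene0.png

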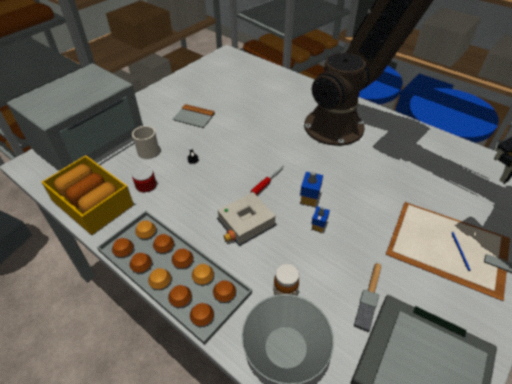

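View pics/top0.png

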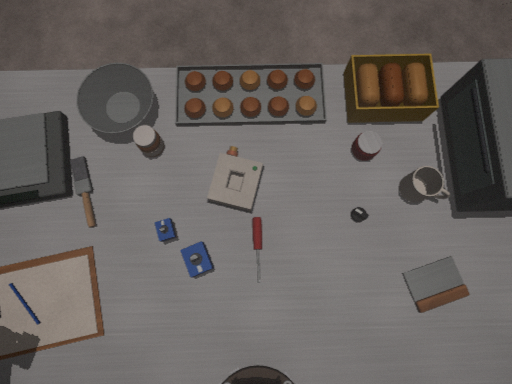

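The scene view shows two blue-topped cartridges at (312,184), larger, and (320,217), smaller. The box with its well is at (247,215) and the black knob at (193,156). In the top view they are at (197,260), (165,230), (235,182) and (360,214). The small cartridge at top (165,230) is my pick. I'll check it in an enlarged crop.

```bash
python3 - <<'E'
from h import *
def crop(tag,u,v,w):
    i=cv2.imread(f'pics/{tag}.png');c=i[v-w:v+w,u-w:u+w];return cv2.resize(c,(260,260),interpolation=cv2.INTER_CUBIC)
t=np.hstack([crop('top0',180,245,40),crop('top0',235,182,32),crop('top0',360,214,16)])
s=np.hstack([crop('scene0',316,200,40),crop('scene0',247,218,32),crop('scene0',193,156,16)])
cv2.imwrite('pics/c1.png',np.vstack([t,s]))
# blue blobs centroid
for tag in('top0','scene0'):
    i=cv2.imread(f'pics/{tag}.png').astype(int);m=((i[...,0]-i[...,2]>50)).astype(np.uint8)
    n,l,st,ce=cv2.connectedComponentsWithStats(m)
    print(tag,[(st[k].tolist(),ce[k].round(1).tolist()) for k in range(1,n) if st[k][4]>40])
print('cart blocks at z .06:',atz('top0',165,229,.06),atz('top0',197,259,.06),'well',atz('top0',235,182,.045),'knob',atz('top0',360,214,.038))
E
```

```text
top0 [([155, 218, 19, 23, 193], [164.3, 229.8]), ([181, 242, 30, 35, 459], [195.5, 257.8]), ([16, 294, 22, 30, 68], [27.1, 308.0])]
scene0 [([359, 66, 138, 75, 4849], [435.8, 104.3]), ([301, 172, 22, 26, 352], [311.1, 185.1]), ([312, 206, 18, 20, 185], [320.0, 216.4]), ([452, 233, 18, 37, 78], [460.7, 251.3])]
cart blocks at z .06: [0.45655146 0.22483319 0.06      ] [0.3796592  0.14295718 0.06      ] well [0.57856865 0.04602767 0.045     ] knob [ 0.48570593 -0.28118106  0.038     ]
```

View pics/c1.png

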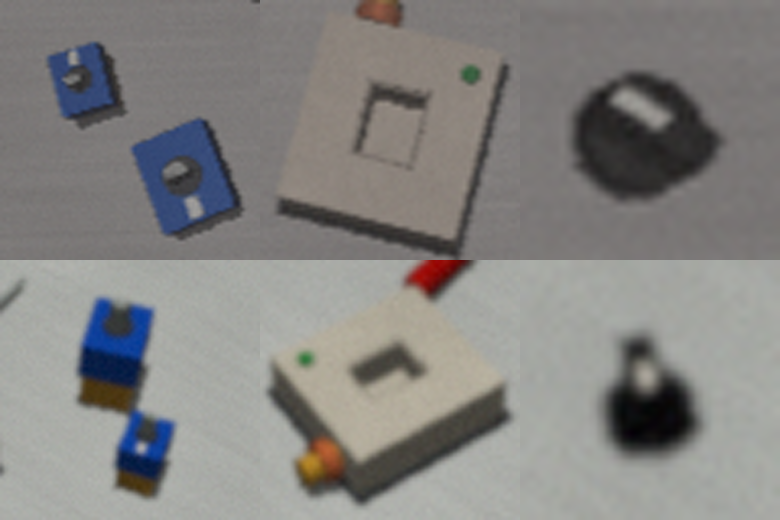

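The crop confirms the choice. The small cartridge has its mark toward image-up (+x), and the well's pipe side is also up. The knob's pointer runs toward upper-left. Now I'll go above the small cartridge for a wrist view.

Emit:
play_rows:
  rows:
    - {"slide":[0.302,0.263,0.022],"delta_rot":[0,0,0],"fingers":1}
    - {"slide":[0.302,0.263,0.022],"delta_rot":[0,0,0],"fingers":1}
    - {"slide":[0.302,0.263,0.022],"delta_rot":[0,0,0],"fingers":1}
    - {"slide":[0.302,0.263,0.022],"delta_rot":[0,0,0],"fingers":1}
    - {"slide":[0.302,0.263,0.022],"delta_rot":[0,0,0],"fingers":1}
    - {"slide":[0.302,0.263,0.022],"delta_rot":[0,0,0],"fingers":1}
    - {"slide":[0.302,0.263,0.022],"delta_rot":[0,0,0],"fingers":1}
    - {"slide":[0.302,0.263,0.022],"delta_rot":[0,0,0],"fingers":1}

```text
time_s: 1.15
tcp_pos: [0.4583, 0.2241, 0.2002]
eef_rot: [-180.0, -0.0, -18.5]
contact_force: [0.8, 0.8, -0.5]
gripper_width: 0.0874
gripper_force: 0.0
```

Emit:
play_rows:
  rows:
    - {"slide":[0,0,0],"delta_rot":[0,0,-0.9],"fingers":1}
    - {"slide":[0,0,0],"delta_rot":[0,0,-0.9],"fingers":1}
    - {"slide":[0,0,0],"delta_rot":[0,0,-0.9],"fingers":1}
    - {"slide":[0,0,0],"delta_rot":[0,0,-0.9],"fingers":1}
    - {"slide":[0,0,0],"delta_rot":[0,0,-0.9],"fingers":1}
    - {"slide":[0,0,0],"delta_rot":[0,0,-0.9],"fingers":1}
    - {"slide":[0,0,0],"delta_rot":[0,0,-0.9],"fingers":1}
    - {"slide":[0,0,0],"delta_rot":[0,0,0],"fingers":1}

```text
time_s: 2.15
tcp_pos: [0.4576, 0.2257, 0.2]
eef_rot: [180.0, 0.0, 10.4]
contact_force: [-0.5, 0.0, -0.3]
gripper_width: 0.0876
gripper_force: 0.0
```

```bash
python3 - <<'E'
from h import *
i=cap('wrist','w1');s=r.get_state();print(s['tcp_pos'],s['eef_rot'],s['joints'])
print(proj('w1',[.457,.225,.06]))
cv2.imwrite('pics/w1v.png',cv2.resize(i,(800,600),interpolation=cv2.INTER_CUBIC))
E
```

```text
[0.4576057  0.2257515  0.20005408] [1.79995140e+02 1.25053878e-02 1.02874038e+01] [ 4.83345613e+01  6.13098293e+00 -2.20376741e+01 -4.40027532e-03
 -6.18441866e+01  5.19549198e+01]
(np.float64(258.5589367415266), np.float64(172.79331362465))
```

View pics/w1v.png

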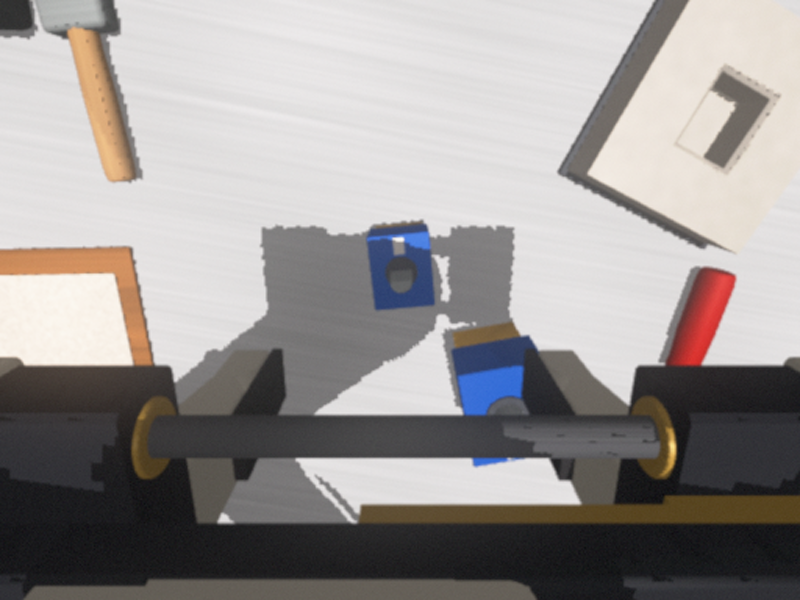

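Wrist view (scaled 1.56): the small cartridge's top face spans about (369,237)–(436,308), with its mark toward the top. The larger one is at (500,380), near but clear of the right finger, and the well is at (728,118).

```bash
python3 - <<'E'
from h import *
i=cv2.imread('pics/w1.png').astype(int)
sub=i[140:205,225:285]
b=sub[...,0]-sub[...,2]
print('col',[(140+k,sub[k,20].tolist()) for k in range(0,65,4)])
for th in (60,100):
    m=(b>th)
    for lab,mm in(('all',m),('bright',m&(sub[...,0]>0.8*np.percentile(sub[...,0][m],90)))):
        n,l,st,ce=cv2.connectedComponentsWithStats(mm.astype(np.uint8));k=1+np.argmax(st[1:,4])
        p=np.argwhere(l==k)[:,::-1].astype(np.float32)+[225,140]
        rc=cv2.minAreaRect(p.astype(np.float32));bx=cv2.boxPoints(rc)
        W=np.array([atz('w1',u,v,.06) for u,v in bx]);e=np.diff(W,axis=0)
        print(lab,th,rc,W.mean(0).round(4),np.linalg.norm(e,axis=1).round(4),np.degrees(np.arctan2(e[:,1],e[:,0])).round(1))
# white mark/knob in top+scene; well corners
print('tri cart top: ')
for c in((368.5,240),(428,236),(436,304),(376,310)): print(atz('w1',c[0]/1.5625,c[1]/1.5625,.06))
E
```

```text
col [(140, [225, 224, 226]), (144, [97, 113, 128]), (148, [111, 76, 63]), (152, [173, 101, 68]), (156, [119, 74, 58]), (160, [123, 77, 61]), (164, [118, 71, 55]), (168, [119, 73, 54]), (172, [113, 70, 50]), (176, [113, 68, 50]), (180, [114, 68, 47]), (184, [114, 69, 49]), (188, [113, 63, 42]), (192, [114, 66, 46]), (196, [113, 66, 47]), (200, [125, 124, 125]), (204, [122, 122, 122])]
all 60 ((256.5368957519531, 172.40576171875), (47.078582763671875, 39.56412124633789), 84.80557250976562) [0.4565 0.227  0.06  ] [0.0391 0.0493 0.0411] [ -74.5 -163.7  105.8]
bright 60 ((254.5, 153.5), (11.0, 39.0), 90.0) [0.4758 0.2325 0.06  ] [0.0385 0.0111 0.039 ] [ -79.7 -168.8  100.3]
all 100 ((254.5, 153.5), (11.0, 39.0), 90.0) [0.4758 0.2325 0.06  ] [0.0385 0.0111 0.039 ] [ -79.7 -168.8  100.3]
bright 100 ((264.2376403808594, 153.87623596191406), (10.149378776550293, 19.602231979370117), 84.2894058227539) [0.4771 0.2229 0.06  ] [0.0194 0.0103 0.0196] [ -73.9 -163.2  106.1]
tri cart top: 
[0.47241235 0.25075512 0.06      ]
[0.48169539 0.21402398 0.06      ]
[0.4377905  0.19992132 0.06      ]
[0.42651253 0.23839673 0.06      ]
```

Emit:
play_rows:
  rows:
    - {"slide":[0,-0.01,0.178],"delta_rot":[0,0,-0.62],"fingers":1}
    - {"slide":[0,0,0.178],"delta_rot":[0,0,-0.62],"fingers":1}
    - {"slide":[0,0,0.178],"delta_rot":[0,0,0],"fingers":1}
    - {"slide":[0,0,0],"delta_rot":[0,0,0],"fingers":1}

```text
time_s: 2.7
tcp_pos: [0.4563, 0.2263, 0.1184]
eef_rot: [179.9, 0.2, 16.0]
contact_force: [0.4, -0.4, 0.1]
gripper_width: 0.0878
gripper_force: 0.0
```

```bash
cat >> h.py <<'E'
def face(tag,z,f,box,lo=60):
    i=cv2.imread(f'pics/{tag}.png').astype(int);x0,y0,x1,y1=box
    m=f(i[y0:y1,x0:x1]).astype(np.uint8)
    n,l,st,ce=cv2.connectedComponentsWithStats(m);k=1+np.argmax(st[1:,4])
    p=(np.argwhere(l==k)[:,::-1]+[x0,y0]).astype(np.float32);h=cv2.convexHull(p).reshape(-1,2)
    W=np.array([atz(tag,u,v,z) for u,v in h]);rc=cv2.minAreaRect((W[:,:2]*1000).astype(np.float32))
    return rc
E
python3 - <<'E'
from h import *
cap('wrist','w2');s=r.get_state();print(s['tcp_pos'],s['eef_rot'])
f=lambda a:(a[...,0]-a[...,2]>60)
u,v=proj('w2',[.4565,.227,.06]);print(u,v)
for z in(.05,.055,.06,.065,.07):print(z,face('w1',z,f,(225,140,285,205)),face('w2',z,f,(190,100,330,int(min(v+80,270)))))
i=cv2.imread('pics/w2.png');cv2.imwrite('pics/w2v.png',i[60:300,130:400].repeat(2,0).repeat(2,1))
E
```

```text
[0.45724467 0.22700514 0.11984962] [1.79935502e+02 7.92676577e-02 1.60140691e+01]
257.22106162686237 199.74945073771474
0.05 ((453.80633544921875, 226.35643005371094), (51.00625991821289, 40.68785095214844), 15.533467292785645) ((453.0979919433594, 225.945068359375), (51.63136291503906, 40.87632369995117), 15.570207595825195)
0.055 ((455.16119384765625, 226.58612060546875), (50.180206298828125, 40.028865814208984), 15.533565521240234) ((454.8994140625, 226.46234130859375), (50.49325942993164, 39.975311279296875), 15.57020092010498)
0.06 ((456.51605224609375, 226.81585693359375), (49.3541145324707, 39.369903564453125), 15.533535957336426) ((456.700927734375, 226.9796600341797), (49.35517501831055, 39.07427978515625), 15.57021713256836)
0.065 ((457.8709411621094, 227.04559326171875), (48.52804183959961, 38.710941314697266), 15.533525466918945) ((458.5023498535156, 227.49691772460938), (48.21706771850586, 38.17325973510742), 15.570213317871094)
0.07 ((459.225830078125, 227.2752685546875), (47.70197677612305, 38.051971435546875), 15.533631324768066) ((460.30389404296875, 228.0142364501953), (47.07899856567383, 37.27224349975586), 15.570207595825195)
```

View pics/w2v.png

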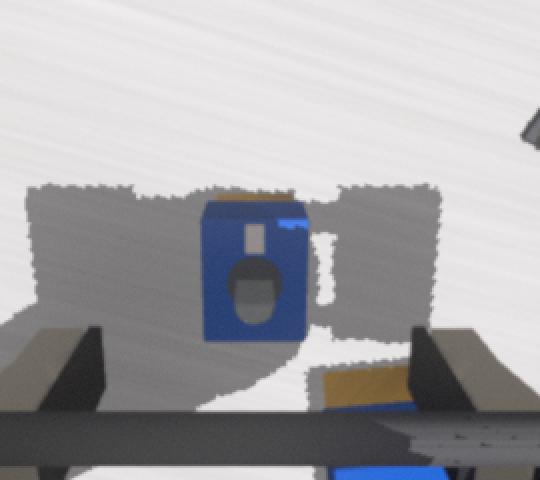

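Both wrist views agree: the block top is at z≈0.059, centred at (0.4566, 0.2269), yaw 15.6°, 49×39 mm. That matches the small cartridge. Next I'll descend so the tips are just above the block's underside, and grip.

Emit:
play_rows:
  rows:
    - {"slide":[-0.003,0,0.2],"delta_rot":[0,0,0],"fingers":1}
    - {"slide":[0,0,0.2],"delta_rot":[0,0,0.1],"fingers":1}
    - {"slide":[0,0,0.12],"delta_rot":[0,0,0],"fingers":1}
    - {"slide":[0,0,0.052],"delta_rot":[0,0,0],"fingers":1}
    - {"slide":[0,0,0],"delta_rot":[0,0,0],"fingers":1}

```text
time_s: 3.38
tcp_pos: [0.4574, 0.2276, 0.0349]
eef_rot: [-180.0, -0.0, 15.6]
contact_force: [-0.0, -0.6, 0.3]
gripper_width: 0.0879
gripper_force: 0.0
```

Emit:
play_rows:
  rows:
    - {"slide":[0,0,0],"delta_rot":[0,0,0],"fingers":-1}
    - {"slide":[0,0,0],"delta_rot":[0,0,0],"fingers":-1}
    - {"slide":[0,0,0],"delta_rot":[0,0,0],"fingers":-1}
    - {"slide":[0,0,0],"delta_rot":[0,0,0],"fingers":-1}
    - {"slide":[0,0,0],"delta_rot":[0,0,0],"fingers":-1}
    - {"slide":[0,0,0],"delta_rot":[0,0,0],"fingers":-1}
  squeeze: 20

```text
time_s: 4.12
tcp_pos: [0.457, 0.2272, 0.0343]
eef_rot: [180.0, 0.0, 15.6]
contact_force: [-0.5, -1.1, -0.0]
gripper_width: 0.0398
gripper_force: 20.0
```

Emit:
play_rows:
  rows:
    - {"slide":[0,0,-0.2],"delta_rot":[0,0,0],"fingers":-1}
    - {"slide":[0,0,-0.35],"delta_rot":[0,0,0],"fingers":-1}
    - {"slide":[0,0,-0.287],"delta_rot":[0,0,0],"fingers":-1}
    - {"slide":[0.03,0.29,0],"delta_rot":[0,0,0],"fingers":-1}
    - {"slide":[0.03,0.29,0],"delta_rot":[0,0,0],"fingers":-1}
    - {"slide":[0.03,0.29,0],"delta_rot":[0,0,0],"fingers":-1}
    - {"slide":[0.03,0.29,0],"delta_rot":[0,0,0],"fingers":-1}

```text
time_s: 5.0
tcp_pos: [0.521, 0.0631, 0.1594]
eef_rot: [-180.0, 0.0, 15.6]
contact_force: [0.2, 0.5, -3.1]
gripper_width: 0.04
gripper_force: 20.0
```

Emit:
play_rows:
  rows:
    - {"slide":[0,0,0],"delta_rot":[0,0,0.985],"fingers":-1}
    - {"slide":[0,0,0],"delta_rot":[0,0,0.985],"fingers":-1}
    - {"slide":[0,0,0],"delta_rot":[0,0,0.985],"fingers":-1}
    - {"slide":[0,0,0],"delta_rot":[0,0,0.985],"fingers":-1}
    - {"slide":[0,0,0],"delta_rot":[0,0,0.985],"fingers":-1}
    - {"slide":[0,0,0],"delta_rot":[0,0,0.985],"fingers":-1}
    - {"slide":[0,0,0],"delta_rot":[0,0,0.985],"fingers":-1}
    - {"slide":[0,0,0],"delta_rot":[0,0,0],"fingers":-1}

```text
time_s: 6.0
tcp_pos: [0.5207, 0.0643, 0.1593]
eef_rot: [180.0, 0.1, -16.0]
contact_force: [0.8, 1.3, -2.2]
gripper_width: 0.0401
gripper_force: 20.0
```

```bash
python3 - <<'E'
from h import *
i=cap('wrist','w3');s=r.get_state();print(s['tcp_pos'],s['eef_rot'],s['gripper_width'])
print(proj('w3',[.579,.046,.045]))
cv2.imwrite('pics/w3v.png',cv2.resize(i[0:225,100:400],(800,600),interpolation=cv2.INTER_CUBIC))
E
```

```text
[0.52074862 0.06436351 0.15936976] [ 1.79972967e+02  4.76820325e-02 -1.59076957e+01] 0.03995828351384471
(np.float64(259.16090783212775), np.float64(112.19705467849381))
```

View pics/w3v.png

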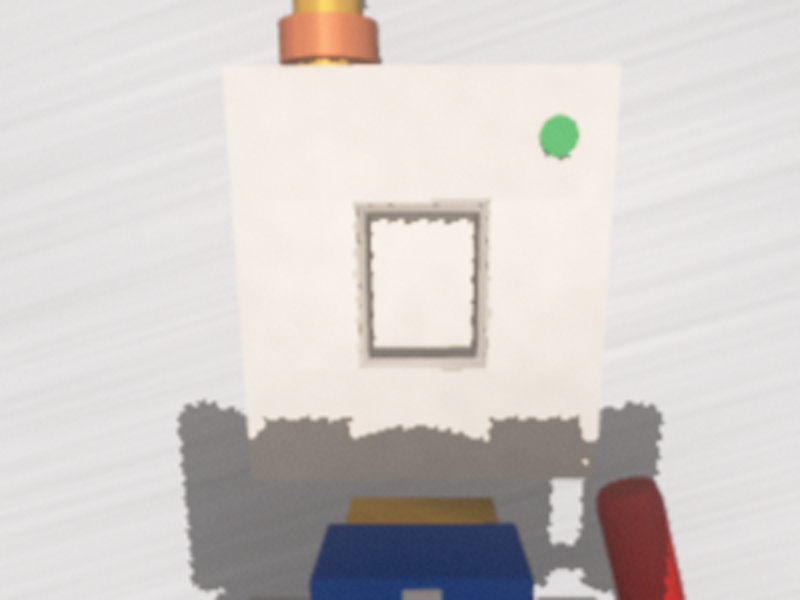

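The crop shows the box top: its upper edge runs from (222,67) to (621,67). The chamfered mouth's corners are at (355,203), (490,201), (485,366) and (360,366), and the held cartridge is below at (422,560).

```bash
python3 - <<'E'
from h import *
def rep(tag,C,z):
    W=np.array([atz(tag,u,v,z) for u,v in C]);e=np.roll(W,-1,0)-W
    print(z,W.mean(0).round(4),np.linalg.norm(e,axis=1).round(4),np.degrees(np.arctan2(e[:,1],e[:,0])).round(1))
g=lambda p:[(100+a/2.6667-.3,b/2.6667-.3) for a,b in p]
ch=g([(356,203),(490,201),(485,366),(360,366)]);bx=g([(222,67),(621,67),(603,478),(248,478)])
for z in(.04,.045,.05): rep('w3',ch,z);rep('w3',bx,z)
# inner (throat at z=.042) by dark segmentation
i=cv2.imread('pics/w3.png').astype(int)[70:142,228:288]
m=(i.sum(2)<640).astype(np.uint8)
n,l,st,ce=cv2.connectedComponentsWithStats(m)
for k in range(1,n):
    if st[k][4]>60:
        p=(np.argwhere(l==k)[:,::-1]+[228,70]).astype(np.float32);h=cv2.convexHull(p).reshape(-1,2)
        for z in(.042,.045):
            W=np.array([atz('w3',u,v,z)[:2]*1000 for u,v in h],np.float32);print(st[k],z,cv2.minAreaRect(W))
# top & scene box views: well centre from top0
print('top0 well, clicks',atz('top0',203+ (392-260)/4.0625,150+125/4.0625,.045))
# crop scale 260/64=4.0625
sc=lambda x,y:(215+(x-260)/4.0625,186+(y-260)/4.0625)
for c in((360,92),(430,92)):pass
E
```

```text
0.04 [0.5831 0.0457 0.04  ] [0.0431 0.053  0.0426 0.0524] [-105.2  163.6   74.   -16. ]
0.04 [0.5826 0.0455 0.04  ] [0.1225 0.1316 0.1263 0.1315] [-106.   165.4   73.9  -16.3]
0.045 [0.5834 0.0456 0.045 ] [0.0423 0.052  0.0419 0.0514] [-105.2  163.6   74.   -16. ]
0.045 [0.5829 0.0454 0.045 ] [0.1203 0.1292 0.1241 0.1292] [-106.   165.4   73.9  -16.3]
0.05 [0.5836 0.0455 0.05  ] [0.0415 0.0511 0.0411 0.0505] [-105.2  163.6   74.   -16. ]
0.05 [0.5832 0.0453 0.05  ] [0.1181 0.1269 0.1218 0.1268] [-106.   165.4   73.9  -16.3]
[   5    5   51   64 1326] 0.042 ((582.82763671875, 45.624942779541016), (43.58085632324219, 53.6743278503418), 74.30973052978516)
[   5    5   51   64 1326] 0.045 ((583.0018920898438, 45.58167266845703), (43.10704803466797, 53.09078598022461), 74.30970764160156)
top0 well, clicks [0.58190341 0.04467123 0.045     ]
```

Well: centre (0.5832, 0.0456), yaw −16.0°. The sizes match 130×120 mm and 52.5×42.5 mm at z=0.045. Now I'll go above it.

Emit:
play_rows:
  rows:
    - {"slide":[0.219,0.003,0],"delta_rot":[0,0,0],"fingers":-1}
    - {"slide":[0.219,0.003,0],"delta_rot":[0,0,0],"fingers":-1}
    - {"slide":[0,0,0.25],"delta_rot":[0,0,0],"fingers":-1}
    - {"slide":[0,0,0.19],"delta_rot":[0,0,0],"fingers":-1}
    - {"slide":[0,0,0],"delta_rot":[0,0,0],"fingers":-1}
    - {"slide":[0,0,0],"delta_rot":[0,0,0],"fingers":-1}

```text
time_s: 6.8
tcp_pos: [0.5848, 0.0457, 0.0948]
eef_rot: [-180.0, -0.1, -15.9]
contact_force: [0.6, 0.4, -1.0]
gripper_width: 0.0397
gripper_force: 20.0
```

```bash
python3 - <<'E'
from h import *
i=cap('wrist','w4');s=r.get_state();print(s['tcp_pos'],s['eef_rot'],s['contact_force'])
a=np.radians(-16);R=np.array([[np.cos(a),-np.sin(a)],[np.sin(a),np.cos(a)]])
i=cv2.resize(i,None,fx=2,fy=2,interpolation=cv2.INTER_CUBIC)
# overlay predicted box corners (z=.045) and chamfer corners
for z,L in((.045,[(65,60),(65,-60)]),(.045,[(26.25,21.25),(26.25,-21.25)])):
    for p in L:
        q=R@np.array(p)/1000+[.5832,.0456];u,v=proj('w4',[*q,z]);print(p,u,v)
        cv2.drawMarker(i,(int(2*u),int(2*v)),(0,0,255),0,10,1)
cv2.imwrite('pics/w4v.png',i[0:560,120:900])
E
```

```text
[0.58504712 0.04584228 0.09528889] [-1.79942541e+02 -1.08778137e-01 -1.59352748e+01] [ 1.44087085 -0.20128454 -2.32475807]
(65, 60) 168.4934687967483 116.03978542531341
(65, -60) 347.9361396898561 116.0939158628776
(26.25, 21.25) 228.12335171165066 172.0491838185982
(26.25, -21.25) 288.24366758306644 172.0662991860201
```

View pics/w4v.png

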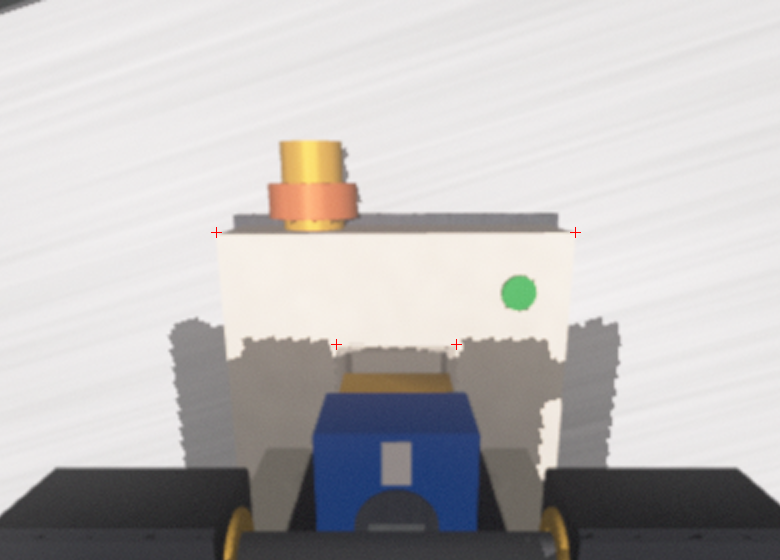

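Predicted box corners land on the image corners to within a pixel, which confirms the height of 0.045. I'll apply a small correction and insert slowly.

Emit:
play_rows:
  rows:
    - {"slide":[-0.008,0.005,0.04],"delta_rot":[0,0,0],"fingers":-1}
    - {"slide":[0,0,0.04],"delta_rot":[0,0,0],"fingers":-1}
    - {"slide":[0,0,0.04],"delta_rot":[0,0,0],"fingers":-1}
    - {"slide":[0,0,0.03],"delta_rot":[0,0,0],"fingers":-1}
    - {"slide":[0,0,0],"delta_rot":[0,0,0],"fingers":-1}

```text
time_s: 7.48
tcp_pos: [0.5829, 0.0451, 0.0709]
eef_rot: [180.0, -0.0, -16.0]
contact_force: [1.2, -0.0, -3.1]
gripper_width: 0.04
gripper_force: 20.0
```

Emit:
play_rows:
  rows:
    - {"slide":[0,0,0.04],"delta_rot":[0,0,0],"fingers":-1}
    - {"slide":[0,0,0.04],"delta_rot":[0,0,0],"fingers":-1}
    - {"slide":[0,0,0.04],"delta_rot":[0,0,0],"fingers":-1}
    - {"slide":[0,0,0.02],"delta_rot":[0,0,0],"fingers":-1}
    - {"slide":[0,0,0.005],"delta_rot":[0,0,0],"fingers":-1}
    - {"slide":[0,0,0],"delta_rot":[0,0,0],"fingers":-1}

```text
time_s: 8.22
tcp_pos: [0.5829, 0.0452, 0.0495]
eef_rot: [-180.0, -0.0, -16.0]
contact_force: [3.5, -1.2, -4.1]
gripper_width: 0.0402
gripper_force: 20.0
```

Emit:
play_rows:
  rows:
    - {"slide":[0,0,0.006],"delta_rot":[0,0,0],"fingers":-1}
    - {"slide":[0,0,0],"delta_rot":[0,0,0],"fingers":-1}
    - {"slide":[0,0,0],"delta_rot":[0,0,0],"fingers":1}
    - {"slide":[0,0,0],"delta_rot":[0,0,0],"fingers":1}
    - {"slide":[0,0,0],"delta_rot":[0,0,0],"fingers":1}
    - {"slide":[0,0,-0.2],"delta_rot":[0,0,0],"fingers":1}
    - {"slide":[0,0,-0.4],"delta_rot":[0,0,0],"fingers":1}

```text
time_s: 9.1
tcp_pos: [0.5807, 0.0445, 0.137]
eef_rot: [179.8, 0.3, -16.0]
contact_force: [1.5, 0.3, 0.2]
gripper_width: 0.0841
gripper_force: 0.0
```

```bash
python3 - <<'E'
from h import *
cap('wrist','w5');s=r.get_state();print(s['tcp_pos'],s['eef_rot'],s['gripper_width'])
print(proj('w5',[.583,.0455,.075]))
f=lambda a:(a[...,0]-a[...,2]>50)
for z in(.07,.075,.08):print(z,face('w5',z,f,(190,110,330,260)))
E
```

```text
[0.58590936 0.04547132 0.14749365] [-179.83531058   -0.43074174  -15.90184735] 0.08557223931132253
(np.float64(255.09630732488287), np.float64(196.16163645771422))
0.07 ((580.8592529296875, 45.6904296875), (40.46576690673828, 50.91181182861328), 73.9314956665039)
0.075 ((582.6083374023438, 45.16576385498047), (39.56768798828125, 49.781917572021484), 73.9314956665039)
0.08 ((584.357177734375, 44.64112091064453), (38.66957473754883, 48.651981353759766), 73.93150329589844)
```

Emit:
play_rows:
  rows:
    - {"slide":[0,0,-0.1],"delta_rot":[0,0,0],"fingers":1}
    - {"slide":[0,0,0],"delta_rot":[0,0,0],"fingers":1}
    - {"slide":[0,0,0],"delta_rot":[0,0,0],"fingers":1}
    - {"slide":[0,0,0],"delta_rot":[0,0,0],"fingers":1}

```text
time_s: 9.65
tcp_pos: [0.582, 0.0449, 0.1523]
eef_rot: [179.9, 0.1, -16.0]
contact_force: [0.0, -0.1, -0.4]
gripper_width: 0.088
gripper_force: 0.0
```

```bash
python3 - <<'E'
from h import *
i=cap('wrist','w6');s=r.get_state();print(s['tcp_pos'],s['eef_rot'],s['gripper_width'])
f=lambda a:(a[...,0]-a[...,2]>50)
for z in(.07,.075,.08):print(z,face('w6',z,f,(190,110,330,260)))
cv2.imwrite('pics/w6v.png',cv2.resize(i[70:250,140:380],(720,540),interpolation=cv2.INTER_CUBIC))
E
```

```text
[0.58212681 0.04490075 0.15242789] [ 1.79925703e+02  1.00993186e-01 -1.60032081e+01] 0.08773222458453152
0.07 ((580.8206787109375, 45.02106475830078), (40.73129653930664, 51.06806945800781), 75.29940795898438)
0.075 ((582.4722290039062, 44.547760009765625), (39.88564682006836, 50.00783157348633), 75.29938507080078)
0.08 ((584.1239013671875, 44.074432373046875), (39.04001235961914, 48.94758605957031), 75.29938507080078)
```

View pics/w6v.png

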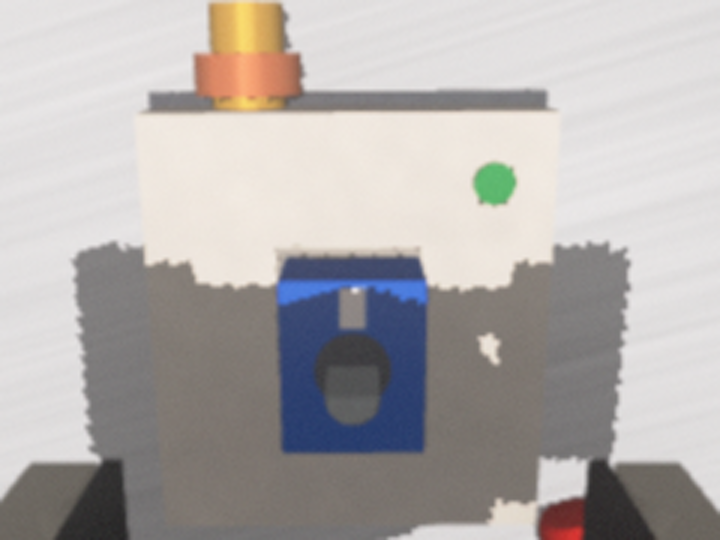

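The cartridge is seated square, with its front face meeting the box top, and its mark and stem flat point toward +x (the pipe side). Next I'll go over the knob.

Emit:
play_rows:
  rows:
    - {"slide":[0,0.35,-0.05],"delta_rot":[0,0,0],"fingers":0}
    - {"slide":[0,0.38,0],"delta_rot":[0,0,0],"fingers":0}
    - {"slide":[0,0.38,0],"delta_rot":[0,0,0],"fingers":0}
    - {"slide":[-0.017,0.38,0],"delta_rot":[0,0,0],"fingers":0}
    - {"slide":[0,0.38,0],"delta_rot":[0,0,0],"fingers":0}
    - {"slide":[0,0.39,0],"delta_rot":[0,0,0],"fingers":0}
    - {"slide":[0,0,0],"delta_rot":[0,0,0],"fingers":0}
    - {"slide":[0,0,0],"delta_rot":[0,0,0],"fingers":0}

```text
time_s: 10.7
tcp_pos: [0.4865, -0.2802, 0.1606]
eef_rot: [-180.0, 0.1, -16.1]
contact_force: [-0.6, 0.4, 1.0]
gripper_width: 0.0436
gripper_force: 0.0
```

```bash
python3 - <<'E'
from h import *
i=cap('wrist','w7');s=r.get_state();print(s['tcp_pos'],s['eef_rot'],s['gripper_width'],s['joints'])
u,v=proj('w7',[.486,-.281,.038]);print(u,v)
u,v=int(u),int(v)
x0,y0=u-80,v-60
cv2.imwrite('pics/w7v.png',cv2.resize(i[y0:v+60,x0:u+80],(800,600),interpolation=cv2.INTER_CUBIC));print(x0,y0)
E
```

```text
[ 0.48683112 -0.27962994  0.16073398] [-1.79996809e+02  3.97147395e-02 -1.59927272e+01] 0.04379695751511857 [-9.90156001e+00  1.29804849e+01 -1.91007114e+01 -8.71443870e-03
 -5.79579560e+01  8.39134576e+01]
258.4151337496347 177.17967177663374
178 117
```

View pics/w7v.png

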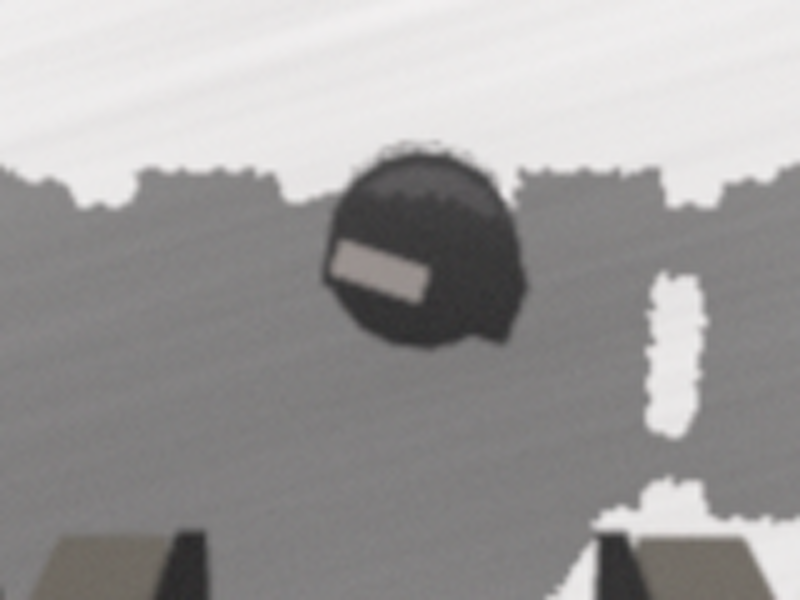

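The crop shows the knob upright at about (425,265). The white pointer has its outer end at (336,258) and inner end at (427,285), and the bar's other end is at (515,315).

```bash
python3 - <<'E'
from h import *
g=lambda a,b:(178+a/5-.4,117+b/5-.4)
i=cv2.imread('pics/w7.png').astype(int)
sub=i[160:182,240:268].sum(2);m=np.zeros(i.shape[:2],np.uint8)
m[160:182,240:268]=sub>270
# keep comp of the pointer
n,l,st,ce=cv2.connectedComponentsWithStats(m);k=l[int(117+270/5),int(178+380/5)];print(st[k],ce[k])
p=np.argwhere(l==k)[:,::-1]
for z in(.034,.038,.042):
    W=np.array([atz('w7',u,v,z)[:2]*1000 for u,v in p],np.float32);rc=cv2.minAreaRect(W);print(z,rc)
    o=atz('w7',*g(336,258),z);q=atz('w7',*g(427,285),z);e=atz('w7',*g(515,315),z)
    d=(o-q)/np.linalg.norm(o-q)
    d2=(o-e)/np.linalg.norm(o-e)
    print('len',np.linalg.norm(o-q),'bar',np.linalg.norm(o-e),'yaw',np.degrees(np.arctan2(d[1],d[0])),np.degrees(np.arctan2(d2[1],d2[0])),'c',o-.018*d2,(o+e)/2)
# two-view height: pointer centroid in top0 and w7
t=cv2.imread('pics/top0.png').astype(int)[196:230,344:376].sum(2);mm=(t>330).astype(np.uint8)
n,l,st,ce2=cv2.connectedComponentsWithStats(mm);k2=l[int(198+108/8.125)-196,int(344+640/8.125)-344];print(st[k2],ce2[k2]+[344,196])
print(tri(('w7',*ce[k]),('top0',*(ce2[k2]+[344,196]))))
sc=(177+(645-520)/8.125,140+(378-260)/8.125)
print(tri(('w7',*ce[k]),('scene0',*sc)),tri(('w7',*ce[k]),('scene0',*sc),('top0',344+(641-520)/8.125,198+108/8.125)))
E
```

```text
[240 160  24  22 261] [248.96551724 171.24137931]
0.034 ((492.9145812988281, -276.0797424316406), (22.256603240966797, 21.031286239624023), 72.855712890625)
len 0.018365594931691785 bar 0.036578233970943744 yaw 56.79024313466021 55.61467147669706 c [ 0.48700912 -0.28543975  0.034     ] [ 0.48684584 -0.28567835  0.034     ]
0.038 ((493.919677734375, -276.4592590332031), (21.944499969482422, 20.736337661743164), 72.85576629638672)
len 0.018108045178055365 bar 0.0360652794392387 yaw 56.790243134660145 55.61467147669703 c [ 0.48795448 -0.2858963   0.038     ] [ 0.48793605 -0.28592323  0.038     ]
0.042 ((494.9248046875, -276.8387145996094), (21.632387161254883, 20.441425323486328), 72.85567474365234)
len 0.017850495424418987 bar 0.03555232490753363 yaw 56.79024313466019 55.61467147669706 c [ 0.48889984 -0.28635284  0.042     ] [ 0.48902625 -0.28616812  0.042     ]Traceback (most recent call last):
  File "<stdin>", line 17, in <module>
IndexError: index 78 is out of bounds for axis 1 with size 32
```

```bash
python3 - <<'E'
from h import *
w=('w7',178+381/5-.4,117+271.5/5-.4);t=('top0',344+(641-520)/8.125-.45,198+108/8.125-.45);s=('scene0',177+(645-520)/8.125-.45,140+(378-260)/8.125-.45)
for o in((w,t),(w,s),(w,t,s)):print(tri(*o))
i=cv2.imread('pics/w7.png').astype(int);b=i[150:190,238:285].sum(2)
m=((b>330)&(b<570)).astype(np.uint8)
from collections import Counter
print(b[20:25,2:26])
E
```

```text
(array([ 0.49372739, -0.27812914,  0.03841263]), [np.float64(0.00058484171004767), np.float64(0.0005848417100476683)])
(array([ 0.49420876, -0.2790277 ,  0.03613967]), [np.float64(0.001575805376068176), np.float64(0.0015758053760680623)])
(array([ 0.49434537, -0.27875813,  0.03623132]), [np.float64(0.0015886531236688425), np.float64(0.0004065000947585986), np.float64(0.0015971978054625366)])
[[385 376 303 245 354 429 446 441 444 444 441 442 439 442 440 435 439 440
  432 430 408 386 355 283]
 [390 375 291 229 333 410 427 428 438 439 440 439 440 442 439 437 439 436
  439 437 437 443 417 326]
 [390 381 286 199 243 307 320 368 412 423 431 428 442 440 439 440 439 438
  440 434 440 434 428 326]
 [387 371 300 207 186 188 203 250 295 328 365 402 424 429 440 438 438 437
  436 442 442 437 403 300]
 [384 377 351 297 235 187 162 176 178 196 246 297 322 368 406 426 429 438
  439 437 438 423 357 241]]
```

Emit:
play_rows:
  rows:
    - {"slide":[0.02,0.039,0],"delta_rot":[0,0,-0.99],"fingers":0}
    - {"slide":[0,0,0],"delta_rot":[0,0,-0.99],"fingers":0}
    - {"slide":[0,0,0],"delta_rot":[0,0,-0.99],"fingers":0}
    - {"slide":[0,0,0],"delta_rot":[0,0,-0.99],"fingers":0}
    - {"slide":[0,0,0],"delta_rot":[0,0,-0.99],"fingers":0}
    - {"slide":[0,0,0],"delta_rot":[0,0,-0.99],"fingers":0}
    - {"slide":[0,0,0],"delta_rot":[0,0,-0.99],"fingers":0}
    - {"slide":[0,0,0],"delta_rot":[0,0,-0.99],"fingers":0}

```text
time_s: 11.75
tcp_pos: [0.4888, -0.285, 0.1611]
eef_rot: [-180.0, -0.0, 20.6]
contact_force: [0.3, 0.1, -0.4]
gripper_width: 0.0434
gripper_force: 0.0
```

Emit:
play_rows:
  rows:
    - {"slide":[0,0,0.1],"delta_rot":[0,0,-0.99],"fingers":0}
    - {"slide":[0,0,0.1],"delta_rot":[0,0,-0.99],"fingers":0}
    - {"slide":[0,0,0.07],"delta_rot":[0,0,-0.99],"fingers":0}
    - {"slide":[0,0,0],"delta_rot":[0,0,-0.99],"fingers":0}
    - {"slide":[0,0,0],"delta_rot":[0,0,-0.99],"fingers":0}
    - {"slide":[0,0,0],"delta_rot":[0,0,-0.99],"fingers":0}
    - {"slide":[0,0,0],"delta_rot":[0,0,-0.99],"fingers":0}
    - {"slide":[0,0,0],"delta_rot":[0,0,-0.95],"fingers":0}

```text
time_s: 12.75
tcp_pos: [0.4889, -0.285, 0.1207]
eef_rot: [180.0, -0.0, 56.7]
contact_force: [-0.6, 0.3, 0.2]
gripper_width: 0.0438
gripper_force: 0.0
```

Emit:
play_rows:
  rows:
    - {"slide":[0,0,0],"delta_rot":[0,0,0],"fingers":0}
    - {"slide":[0,0,0],"delta_rot":[0,0,0],"fingers":0}

```text
time_s: 13.0
tcp_pos: [0.4885, -0.2857, 0.1207]
eef_rot: [-180.0, -0.0, 56.4]
contact_force: [-1.0, -0.8, -0.5]
gripper_width: 0.044
gripper_force: 0.0
```

```bash
python3 - <<'E'
from h import *
i=cap('wrist','w8');s=r.get_state();print(s['tcp_pos'],s['eef_rot'],s['joints'])
c=np.array([.488,-.286,.038]);a=np.radians(56.5);d=np.array([np.cos(a),np.sin(a),0])
u,v=proj('w8',c+.009*d);print(u,v,proj('w8',c))
b=i.astype(int).sum(2)
for th in(250,300,330):
    n,l,st,ce=cv2.connectedComponentsWithStats((b>th).astype(np.uint8));k=l[int(v),int(u)];print(th,st[k])
    if st[k][4]<2000:
        p=np.argwhere(l==k)[:,::-1];W=np.array([atz('w8',x,y,.038)[:2]*1000 for x,y in p],np.float32);print(cv2.minAreaRect(W),W.mean(0))
# dark silhouette
n,l,st,ce=cv2.connectedComponentsWithStats((b<230).astype(np.uint8));k=l[int(proj('w8',c-.009*d)[1]),int(proj('w8',c-.009*d)[0])];print(st[k],ce[k])
E
```

```text
[ 0.48840646 -0.28592914  0.12065816] [1.79999049e+02 1.97430387e-04 5.64089381e+01] [-1.05357904e+01  1.56674004e+01 -2.13866481e+01  6.94111333e-04
 -5.29451541e+01  1.56944310e+02]
258.60219999780463 180.86201775052143 (np.float64(258.62332967103964), np.float64(191.18195808672567))
250 [255 170  10  22 199]
((493.6810302734375, -278.7147216796875), (18.123620986938477, 7.378821849822998), 56.18307876586914) [ 493.49893 -278.39948]
300 [255 170   9  22 192]
((493.3669128417969, -278.5041809082031), (18.106882095336914, 6.663989543914795), 56.32833480834961) [ 493.36728 -278.43246]
330 [255 170   9  22 177]
((493.3648376464844, -278.49908447265625), (18.104549407958984, 6.613359451293945), 56.183074951171875) [ 493.45895 -278.13672]
[ 238  160   43   52 1430] [258.62867133 183.80699301]
```

Knob axis (0.4886, −0.2856), yaw 56.2°, which sits under the TCP. Descend and grip the bar.

Emit:
play_rows:
  rows:
    - {"slide":[0,0,0.25],"delta_rot":[0,0,0],"fingers":0}
    - {"slide":[0,0,0.22],"delta_rot":[0,0,0],"fingers":0}
    - {"slide":[0,0,0.13],"delta_rot":[0,0,0],"fingers":0}
    - {"slide":[0,0,0.06],"delta_rot":[0,0,0],"fingers":0}
    - {"slide":[0,0,0],"delta_rot":[0,0,0],"fingers":0}
    - {"slide":[0,0,0],"delta_rot":[0,0,0],"fingers":0}

```text
time_s: 13.8
tcp_pos: [0.4888, -0.2867, 0.0225]
eef_rot: [179.9, -0.0, 56.4]
contact_force: [-0.3, 0.0, 0.5]
gripper_width: 0.0438
gripper_force: 0.0
```

Emit:
play_rows:
  rows:
    - {"slide":[0,0,0],"delta_rot":[0,0,0],"fingers":-1}
    - {"slide":[0,0,0],"delta_rot":[0,0,0],"fingers":-1}
    - {"slide":[0,0,0],"delta_rot":[0,0,0],"fingers":-1}
    - {"slide":[0,0,0],"delta_rot":[0,0,0],"fingers":-1}
    - {"slide":[0,0,0],"delta_rot":[0,0,0],"fingers":-1}
  squeeze: 35

```text
time_s: 14.42
tcp_pos: [0.4882, -0.2866, 0.0218]
eef_rot: [180.0, -0.0, 56.4]
contact_force: [-0.1, 0.9, 1.7]
gripper_width: 0.0134
gripper_force: 35.0
```

Emit:
play_rows:
  rows:
    - {"slide":[0,0,-0.2],"delta_rot":[0,0,0],"fingers":-1}
    - {"slide":[0,0,-0.38],"delta_rot":[0,0,0],"fingers":-1}
    - {"slide":[0,0,-0.35],"delta_rot":[0,0,0],"fingers":-1}
    - {"slide":[0.364,-0.117,0],"delta_rot":[0,0,0],"fingers":-1}
    - {"slide":[0.364,-0.117,0],"delta_rot":[0,0,0],"fingers":-1}
    - {"slide":[0.364,-0.117,0],"delta_rot":[0,0,0],"fingers":-1}
    - {"slide":[0.364,-0.117,0],"delta_rot":[0,0,0],"fingers":-1}
    - {"slide":[0.364,-0.117,0],"delta_rot":[0,0,0],"fingers":-1}

```text
time_s: 15.42
tcp_pos: [0.566, -0.0087, 0.1611]
eef_rot: [-180.0, 0.0, 56.4]
contact_force: [1.6, -1.1, -1.1]
gripper_width: 0.0137
gripper_force: 35.0
```

Emit:
play_rows:
  rows:
    - {"slide":[0.364,-0.117,0],"delta_rot":[0,0,0],"fingers":-1}
    - {"slide":[0,0,0],"delta_rot":[0,0,0.987],"fingers":-1}
    - {"slide":[0,0,0],"delta_rot":[0,0,0.987],"fingers":-1}
    - {"slide":[0,0,0],"delta_rot":[0,0,0.987],"fingers":-1}
    - {"slide":[0,0,0],"delta_rot":[0,0,0.987],"fingers":-1}
    - {"slide":[0,0,0],"delta_rot":[0,0,0.987],"fingers":-1}
    - {"slide":[0,0,0],"delta_rot":[0,0,0.987],"fingers":-1}
    - {"slide":[0,0,0],"delta_rot":[0,0,0.987],"fingers":-1}

```text
time_s: 16.42
tcp_pos: [0.5812, 0.0446, 0.1608]
eef_rot: [-180.0, 0.0, 24.6]
contact_force: [-0.4, 0.1, -1.0]
gripper_width: 0.0134
gripper_force: 35.0
```

Emit:
play_rows:
  rows:
    - {"slide":[0,0,0],"delta_rot":[0,0,0.987],"fingers":-1}
    - {"slide":[0,0,0],"delta_rot":[0,0,0.987],"fingers":-1}
    - {"slide":[0,0,0],"delta_rot":[0,0,0.987],"fingers":-1}
    - {"slide":[0,0,0],"delta_rot":[0,0,0.987],"fingers":-1}
    - {"slide":[0,0,0],"delta_rot":[0,0,0.987],"fingers":-1}
    - {"slide":[0,0,0],"delta_rot":[0,0,0.987],"fingers":-1}
    - {"slide":[0,0,0],"delta_rot":[0,0,0.987],"fingers":-1}
    - {"slide":[0,0,0],"delta_rot":[0,0,0.987],"fingers":-1}

```text
time_s: 17.42
tcp_pos: [0.5812, 0.0446, 0.1608]
eef_rot: [180.0, 0.0, -11.6]
contact_force: [-1.0, 0.8, -1.2]
gripper_width: 0.0137
gripper_force: 35.0
```

Emit:
play_rows:
  rows:
    - {"slide":[0,0,0],"delta_rot":[0,0,0.987],"fingers":-1}
    - {"slide":[0,0,0],"delta_rot":[0,0,0],"fingers":-1}
    - {"slide":[0,0,0],"delta_rot":[0,0,0],"fingers":-1}
    - {"slide":[0,0,0],"delta_rot":[0,0,0],"fingers":-1}

```text
time_s: 17.92
tcp_pos: [0.5815, 0.0447, 0.1611]
eef_rot: [180.0, 0.0, -15.9]
contact_force: [-0.4, 0.7, -0.9]
gripper_width: 0.0138
gripper_force: 35.0
```

```bash
python3 - <<'E'
from h import *
P=[];
for k in range(4):
    i=cap('wrist','w9');s=r.get_state();P.append(s['tcp_pos'])
print(np.mean(P,0),np.std(P,0),s['eef_rot'],s['gripper_width'],s['joints'])
Rt=Ro.from_euler('xyz',s['eef_rot'],degrees=True).as_matrix();tp=np.array(s['tcp_pos'])
X=tp+Rt@[.010,0,-.0162];print('ptr',proj('w9',X),'stem',proj('w9',[.5827,.045,.099]))
f=lambda a:(a[...,0]-a[...,2]>50)
print(face('w9',.075,f,(190,100,330,260)))
cv2.imwrite('pics/w9v.png',cv2.resize(i[80:280,130:390],(780,600),interpolation=cv2.INTER_CUBIC))
E
```

```text
[0.58151291 0.04466249 0.16113378] [1.59349429e-05 1.36381290e-05 1.99532265e-05] [ 1.79999580e+02  2.35551805e-03 -1.59375100e+01] 0.013840557873039989 [ 2.35928603e+01  1.49060222e+01 -1.64117251e+01 -1.37588317e-03
 -5.86843366e+01  5.04703448e+01]
ptr (np.float64(257.19652663742977), np.float64(233.2191647011841)) stem (np.float64(256.5917904171356), np.float64(197.60424163364365))
((589.8934326171875, 42.920372009277344), (38.333797454833984, 33.12697219848633), 74.00041198730469)
```

View pics/w9v.png

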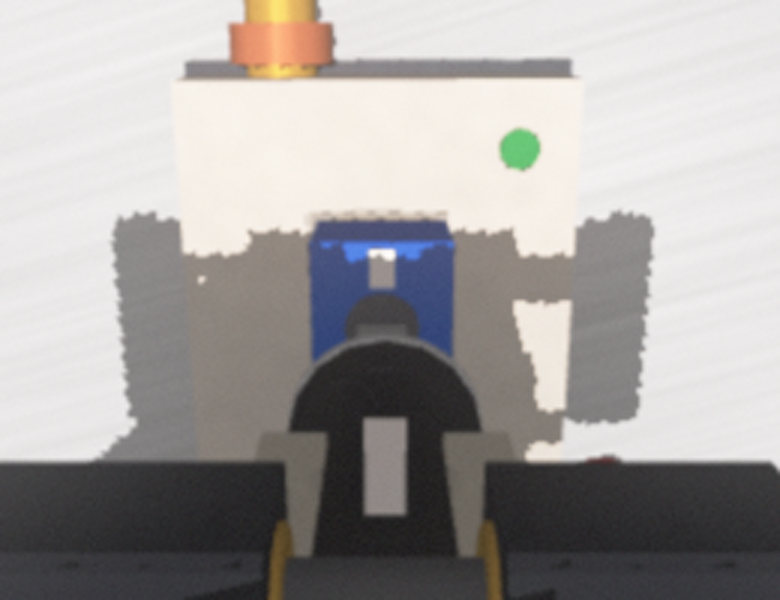

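The crop shows the pointer from (385,417) to (385,517) and the cartridge block's front top edge at y≈238, x 311–454. Its mark and stem are centred at x≈382. I'll compute the offsets from these.

```bash
python3 - <<'E'
from h import *
s=r.get_state();tp=np.array(s['tcp_pos']);Rt=Ro.from_euler('xyz',s['eef_rot'],degrees=True).as_matrix()
g=lambda a,b:(130+a/3-.33,80+b/3-.33)
i=cv2.imread('pics/w9.png').astype(int);b=i.sum(2)
n,l,st,ce=cv2.connectedComponentsWithStats((b>200).astype(np.uint8));u,v=g(385,465);k=l[int(v),int(u)];print('ptr comp',st[k],ce[k])
tool=lambda X:Rt.T@(X-tp)*1000
zt=tp[2]+.0162
for c in((385,417),(385,517)):print('ptr ends',tool(atz('w9',*g(*c),zt)))
print('ptr centroid',tool(atz('w9',*ce[k],zt)))
for c in((311,238),(454,238)):print('block front corners',tool(atz('w9',*g(*c),.075)))
for nm in('w6',):
    print('w6 block world',face(nm,.075,lambda a:(a[...,0]-a[...,2]>50),(190,110,330,260)))
print('mark outer',tool(atz('w9',*g(382,249),.075)))
E
```

```text
ptr comp [251 219  15  33 494] [257.98582996 234.96761134]
ptr ends [ 18.15006573   0.42323327 -16.20074309]
ptr ends [ -0.91403246   0.40576904 -16.19995946]
ptr centroid [  9.00280462   0.4058165  -16.20036716]
block front corners [ 25.96633511 -19.7088008   86.13769134]
block front corners [25.92408456 19.32746373 86.13797912]
w6 block world ((582.4722290039062, 44.547760009765625), (39.88564682006836, 50.00783157348633), 75.29938507080078)
mark outer [22.86642592 -0.33344952 86.13796075]
```

Emit:
play_rows:
  rows:
    - {"slide":[0.006,-0.003,0.12],"delta_rot":[0,0,0],"fingers":-1}
    - {"slide":[0,0,0.09],"delta_rot":[0,0,0],"fingers":-1}
    - {"slide":[0,0,0.04],"delta_rot":[0,0,0],"fingers":-1}
    - {"slide":[0,0,0],"delta_rot":[0,0,0],"fingers":-1}
    - {"slide":[0,0,0.02],"delta_rot":[0,0,0],"fingers":-1}
    - {"slide":[0,0,0.02],"delta_rot":[0,0,0],"fingers":-1}
    - {"slide":[0,0,0],"delta_rot":[0,0,0],"fingers":-1}

```text
time_s: 19.0
tcp_pos: [0.5823, 0.0449, 0.1175]
eef_rot: [-180.0, 0.0, -16.0]
contact_force: [0.4, 1.2, -1.5]
gripper_width: 0.0135
gripper_force: 35.0
```

3.3 mm past the stem tip with no upward force, so it has entered. Continue.

Emit:
play_rows:
  rows:
    - {"slide":[0,0,0.025],"delta_rot":[0,0,0],"fingers":-1}
    - {"slide":[0,0,0.025],"delta_rot":[0,0,0],"fingers":-1}
    - {"slide":[0,0,0.013],"delta_rot":[0,0,0],"fingers":-1}
    - {"slide":[0,0,0],"delta_rot":[0,0,0],"fingers":-1}
    - {"slide":[0,0,0],"delta_rot":[0,0,0],"fingers":-1}

```text
time_s: 19.62
tcp_pos: [0.5825, 0.0448, 0.1081]
eef_rot: [180.0, 0.0, -16.0]
contact_force: [-1.7, 1.8, -1.5]
gripper_width: 0.0139
gripper_force: 35.0
```

Emit:
play_rows:
  rows:
    - {"slide":[0,0,0.01],"delta_rot":[0,0,0],"fingers":-1}
    - {"slide":[0,0,0.01],"delta_rot":[0,0,0],"fingers":-1}
    - {"slide":[0,0,0],"delta_rot":[0,0,0],"fingers":-1}
    - {"slide":[0,0,0],"delta_rot":[0,0,0],"fingers":-1}
    - {"slide":[0,0,0],"delta_rot":[0,0,0],"fingers":-1}

```text
time_s: 20.25
tcp_pos: [0.5826, 0.0449, 0.1053]
eef_rot: [-180.0, -0.0, -16.0]
contact_force: [-3.0, 1.4, 2.9]
gripper_width: 0.0136
gripper_force: 35.0
```

Emit:
play_rows:
  rows:
    - {"slide":[0,0,0.012],"delta_rot":[0,0,0],"fingers":-1}
    - {"slide":[0,0,0.012],"delta_rot":[0,0,0],"fingers":-1}
    - {"slide":[0,0,0.008],"delta_rot":[0,0,0],"fingers":-1}
    - {"slide":[0,0,0],"delta_rot":[0,0,0],"fingers":-1}
    - {"slide":[0,0,0],"delta_rot":[0,0,0],"fingers":-1}
    - {"slide":[0,0,0],"delta_rot":[0,0,0],"fingers":-1}

```text
time_s: 21.0
tcp_pos: [0.5826, 0.0449, 0.1006]
eef_rot: [-180.0, -0.0, -16.0]
contact_force: [-3.9, 1.6, 5.7]
gripper_width: 0.0136
gripper_force: 35.0
```

Emit:
play_rows:
  rows:
    - {"slide":[0,0,0.007],"delta_rot":[0,0,0],"fingers":-1}
    - {"slide":[0,0,0],"delta_rot":[0,0,0],"fingers":-1}
    - {"slide":[0,0,0],"delta_rot":[0,0,0],"fingers":-1}
    - {"slide":[0,0,0],"delta_rot":[0,0,0],"fingers":-1}

```text
time_s: 21.5
tcp_pos: [0.5825, 0.0449, 0.0996]
eef_rot: [-180.0, -0.0, -16.0]
contact_force: [-4.1, 1.5, 6.1]
gripper_width: 0.0138
gripper_force: 35.0
```

```bash
python3 - <<'E'
from h import *
i=cap('wrist','w10');s=r.get_state();print(s['tcp_pos'],s['contact_force'],s['gripper_force'],s['time_s'])
tp=np.array(s['tcp_pos']);Rt=Ro.from_euler('xyz',s['eef_rot'],degrees=True).as_matrix();b=i.astype(int).sum(2)
u,v=proj('w10',tp+Rt@[.010,0,-.0162])
n,l,st,ce=cv2.connectedComponentsWithStats((b>200).astype(np.uint8));k=l[int(v),int(u)];print('ptr',st[k],ce[k],'was 257.99,234.97')
f=lambda a:(a[...,0]-a[...,2]>50);print(face('w10',.075,f,(190,60,330,230)))
E
```

```text
[0.58257272 0.04488136 0.09960232] [-4.24206977  2.12089621  5.45664163] 34.99645471572876 21.55
ptr [251 219  15  33 493] [258.         234.93509128] was 257.99,234.97
((598.1505126953125, 40.79552459716797), (38.47877502441406, 16.129047393798828), 75.63350677490234)
```

The knob has not slipped in the grip, the spring force fits about 7 mm of travel, and everything is steady. Handing in.

```bash
python3 -c "
from plant import r
print(r.close_job())"
```

```text
the job is handed in; nothing more can be done
None
```

I handed the job in at about 21.5 s: the cartridge is seated in the well and released, and the knob is on the D-stem with its flat matched. The knob is still gripped and holding the stem about 7 mm in, estimated from tool height and spring force. The hand-in call gave no verdict.

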